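# Lock the bench block into its corner stop

### The job

Ready the steel bench block for hammering: push it along the bench until it sits flat against the wooden fence and hard up against the end stop, and slide the blue keeper along the fence until it touches the block's other side, so that the block is held snugly with no gaps. Only push with the fingers: do not lift or tip the block, leave everything else on the bench where it is, and finish with the hand clear.

Things in the scene. Friction and masses are not known exactly. Their poses are not given: they have to be found in the camera images.
- bench_block: square steel bench block 70 x 70 mm, 30 mm high in all (steel from 8 to 30 mm above the bench, on a 66 mm square rubber foot), 0.6 to 0.9 kg, loose on the bench; slides under about 3 to 7 N. Origin at the centre of its underside, z up, x and y square to its sides.
- fixture: wooden L-shaped stop, fixed. Origin at bench level on the fence's working face; x points squarely into the fence, y along it to the end stop. Fence: x 0 to 24, y -200 to 160 mm, 34 high; its working face is x = 0, the block goes on the x < 0 side. End stop: x -56 to 24, y 120 to 146 mm, 34 high; its face is y = 120 mm. A seated block has its centre at x -35, y 85 mm.
- corner (a point): the inside corner where the fence's and the end stop's faces meet, at bench level.
- keeper (a joint): travel in m of the blue keeper along the fence: grows towards the end stop (fixture +y), 0 to 0.150. Its face towards the stop lies at fixture y = -0.090 + travel, so it touches a fully seated block at 0.140. Starts at 0 to 0.030 (gap to the stop 210 to 180 mm). Slides stiffly (about 2 N), stays where left, and can push the block along in front of it.
- keeper_back (a point): middle of the keeper's back face (away from the end stop), 30 mm above the bench, 30 mm out from the fence face; moves with the keeper. Push here along fixture +y. The keeper is a blue block 26 mm thick along y, filling fixture x -59 to -1 mm, 2 to 48 mm high, with a saddle and a steel screw head over the fence up to 60 mm high.
- hammer: hammer with wooden handle, 240 mm long, lying; bystander, leave alone. Origin near the middle of its length, x along it towards its head or tip, handle to -x.
- bangle: brass ring, 68 mm outside, 10 mm high, lying behind the fence; bystander, leave alone. Origin at the middle of its underside.
- jar: small glass jar with black cap, 42 mm across, 55 mm tall; bystander, leave alone. Origin at the middle of its underside.
- punch: steel punch standing on end, 22 mm across, 62 mm tall; bystander, leave alone. Origin at the middle of its underside.
- tray: low open white tray 90 x 70 x 22 mm; bystander, leave alone. Origin at the middle of its underside.
- driver: screwdriver with orange handle, 160 mm long, lying; bystander, leave alone. Origin near the middle of its length, x along it towards its head or tip, handle to -x.
- cup: white cup, 60 mm across, 60 mm tall; bystander, leave alone. Origin at the middle of its underside.
Not all that is in view belongs to the job. Leave any pink or yellow look-alike of the bench_block alone.

How it is judged:
At the end, for the whole second after the job is handed in: The block lies flat on the bench, at rest, within 3 mm of the fence face and of the end stop's face and square to them within 0.04 rad, and the keeper stands within 3.5 mm of its fully closed position (travel above 0.1365 m) (x of bench_block in the frame of fixture between -0.038 and -0.03 m and y of bench_block in the frame of fixture between 0.082 and 0.09 m and (angle between the x axis of bench_block and the x axis of fixture, either way round below 0.04 rad or angle between the x axis of bench_block and the y axis of fixture, either way round below 0.04 rad) and value of joint keeper above 0.1365 m and height (world z) of bench_block below 0.004 m and angle between bench_block's own z axis and vertical below 0.05 rad and linear speed of bench_block below 0.01 m/s); the robot touches nothing.
It fails at once if the bench block was lifted off the bench or tipped (height (world z) of bench_block above 0.008 m or angle between bench_block's own z axis and vertical above 0.15 rad).
It fails at once if a bystander was disturbed (moved more than 20 mm) (distance of any of hammer, bangle, jar, punch, tray, driver, cup from where it was at the start of the episode above 0.02 m).
It also fails if it takes over 51 s, if anything falls off the work surface, if the arm or the gripper's body presses on something with over 40 N, if the wrist force passes 120 N, or if a joint passes its speed limit or range.

### The arm

A 6-joint arm with a two-finger parallel gripper is mounted at the origin on the work surface. World frame = base frame: x ahead of the robot, y to its left, z up, the work surface at z = 0. Lengths are in m, angles in rad, forces in N, time in s.
With the tool pointing down it reaches from about 0.275 to 0.75 m from the base axis. Payload 10.2 kg.
Tool frame: the origin (TCP) lies between the finger pads; the fingertips stand 8 mm ahead of it and the grasp point (between the pads) lies 11 mm behind it; z points along the fingers, y is the line along which they close (so a half turn about z gives the same grasp; the last joint's range is limited). The gripper opens to 88 mm and grips with 3 to 60 N. Pads are 18 mm wide; open, the fingers measure 123 mm over their backs; the gripper's body (75 mm by 187 mm) begins 45 mm behind the grasp point.
Start: joints at [0.934, 0.313, 1.498, -0, 1.331, -0.223], TCP at [0.211, 0.481, 0.247] pointing down, gripper open.
Joint ranges: [-2.94, 2.94], [-0.97, 2.17], [0.19, 2.56], [-1.23, 4.37], [0.02, 3.11], [-2.88, 2.88]. Speed limits (rad/s): [2.39, 2.39, 3.01, 3.14, 3.14, 3.14].

### API

Orientations are given as a 3x3 rotation matrix whose columns are the frame's x, y, z axes.
In Python, from rig import r gives the robot as it stands.
- The arm moves only by the shell command python3 -m handwheel 'ROWS' [OPENING]. ROWS is JSON, a list of rows, each an object with "travel": the shift along the tool's x, y, z in units of 0.03 m (1.0 is 0.03 m), a list of three; "rotation": the turn, a rotation vector about the tool's x, y, z in units of 6 degrees (1.0 is 6 degrees), a list of three. A call has exactly 5 rows; each row shifts and turns the commanded pose from where the row before left it, along the tool's axes as they then stand; what a row does not reach is not made up. A row lasts 1/12 s, in which the tool goes at most 41.7 mm and 7.16 degrees, less where a joint would pass 70% of its speed; a pose out of reach is approached as far as the arm can. A call with a number of a shift or a turn outside -1 to 1 is refused whole. A call with a gripper value outside its range is refused whole. OPENING is the opening, from 0 (shut) to 1 (fully open), set as the call begins (- or left out, the last holds). The fingers move at their own pace and stop on an object; the grip force is fixed at half the most. Time passes only in rows, so rows that do not move let the fingers close, or fill a call up. It gives the time, the measured TCP pose, the force, the opening and the grip force at its end, in the units of the state.
- r.get_obs(): the state, without advancing time (a new reading comes with each control period).
- r.grab_frame(name): name is "scene" or "top" or "wrist"; returns (picture, depth): 420x560x3 uint8, red, green, blue; 420x560 float32, m along the optical axis (not along the pixel's ray), 0 where there is no reading.
- r.camera_info(name): a dict with "fx", "fy", "cx", "cy" (pixels), "view" (4x4, takes a point from world to camera coordinates). Camera axes: x right, y up, looking along -z (the intrinsics and any distortion apply to the point x, -y, -z); pixel columns grow to the right and rows downward; lengths in m; the calibration is good to about 2 mm. A picture is of the moment at which its call begins: read the wrist's pose just before it. camera_info takes no time and is no camera call; for the wrist camera it gives the pose at the moment of the call.
- r.sign_off(): hands the job in; it is judged then, once.
The state is a dict: "time": time; "qpos": joint angles; "qd": joint speeds; "effort": joint torques, N m; "ee_pos": TCP position; "orientation": TCP orientation; "wrist_force": force on the tool from outside, world axes, zero at the start; "ft_torque": the same for the moment, N m; "finger_gap": opening from 0.0 (shut) to 1.0 (fully open); "finger_force": force on a finger pad.
Only numpy, scipy, OpenCV 4.12 (cv2) and the standard library are available. Lean on these libraries where they do the work, as an engineer would, in place of code of your own. Each camera call takes 0.05 s, during which the arm holds its last target. There are 200 camera calls.

## Working session

There is one attempt and no reset: what is moved stays moved. The work goes in short steps, Python scripts to look and compute and a shell command to move; the robot and the scene stay as the last step left them, time stands still between calls to the robot, and variables do not carry over. Pictures are saved under pics/ and viewed, at most 10 in all, crops included, and the job is handed in when it is done.

```bash
mkdir -p pics
cat > h.py <<'E'
import numpy as np, cv2
from rig import r
def grab(n,f):
    ci=r.camera_info(n); im,d=r.grab_frame(n)
    cv2.imwrite(f'pics/{f}.png',cv2.cvtColor(im,cv2.COLOR_RGB2BGR)); np.savez(f'pics/{f}.npz',d=d,im=im,**{k:ci[k] for k in('fx','fy','cx','cy','view')})
def load(f): return np.load(f'pics/{f}.npz')
def ray(c,u,v):
    x=(u-c['cx'])/c['fx'];y=(v-c['cy'])/c['fy']
    T=np.linalg.inv(c['view']); return T[:3,3],T[:3,:3]@np.array([x,-y,-1.])
def atz(c,u,v,z):
    o,d=ray(c,u,v); return o+d*(z-o[2])/d[2]
def atd(c,u,v):
    o,d=ray(c,u,v); return o+d*c['d'][int(v),int(u)]
E
python3 - <<'E'
from h import *
grab('top','top0');grab('scene','sc0')
print({k:v for k,v in r.camera_info('top').items()}); o=r.get_obs();print(o)
E
```

```text
{'fx': 441.26566927439285, 'fy': 441.26566927439285, 'cx': 280.3812444898708, 'cy': 202.36014813915642, 'view': array([[-0.01816459, -0.99958399,  0.022403  , -0.00556068],
       [ 0.98816268, -0.01453424,  0.15271959, -0.51000761],
       [-0.15233045,  0.0249119 ,  0.9880156 , -0.95059818],
       [ 0.        ,  0.        ,  0.        ,  1.        ]])}
{'time': 0.1, 'qpos': array([ 9.33612448e-01,  3.13376705e-01,  1.49833049e+00, -3.39642226e-05,
        1.33097571e+00, -2.23377962e-01]), 'qd': array([-0.00213493, -0.001007  , -0.00033758,  0.00034442,  0.00038379,
       -0.0006674 ]), 'effort': array([ 4.21557779e-03, -4.02809751e+01, -2.52648711e+01,  6.96480135e-02,
        3.41772102e-02, -1.09129262e-04]), 'ee_pos': array([0.21098803, 0.48052173, 0.24623869]), 'orientation': array([[-9.15600296e-01,  4.02089182e-01, -6.22108832e-04],
       [ 4.02089609e-01,  9.15599882e-01, -8.95943180e-04],
       [ 2.09353712e-04, -1.07046934e-03, -9.99999405e-01]]), 'wrist_force': array([-0.14299392, -0.16069648,  0.1872526 ]), 'ft_torque': array([-0.06118066, -0.03766152, -0.02218851]), 'finger_force': 0.0, 'finger_gap': 0.9974183925821556}
```

View pics/top0.png

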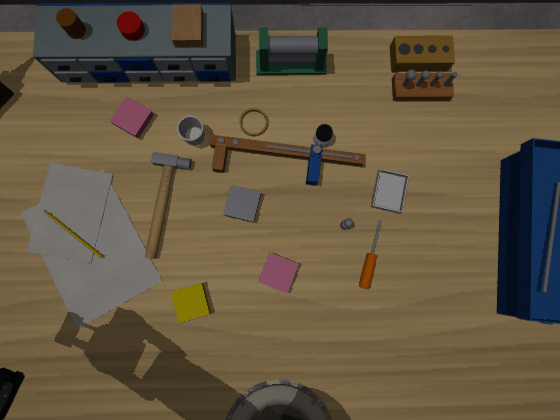

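View pics/sc0.png

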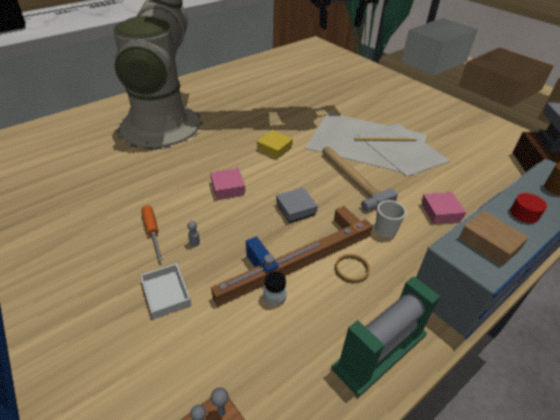

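The top view shows four square blocks:
- grey at (243,203)
- pink at (279,272)
- pink at (131,117)
- yellow at (191,303)

The grey steel one fits the bench_block. The end stop is at (220,155), the keeper at (315,165), the punch at (347,224) and the jar at (324,135). I'll confirm the grey block in an enlarged crop.

Run:
```python
from h import *
im=cv2.imread('pics/top0.png')[120:240,205:375]
cv2.imwrite('pics/crop0.png',cv2.resize(im,None,fx=4.7,fy=4.7,interpolation=cv2.INTER_CUBIC))
```

```text
(no output)
```

View pics/crop0.png

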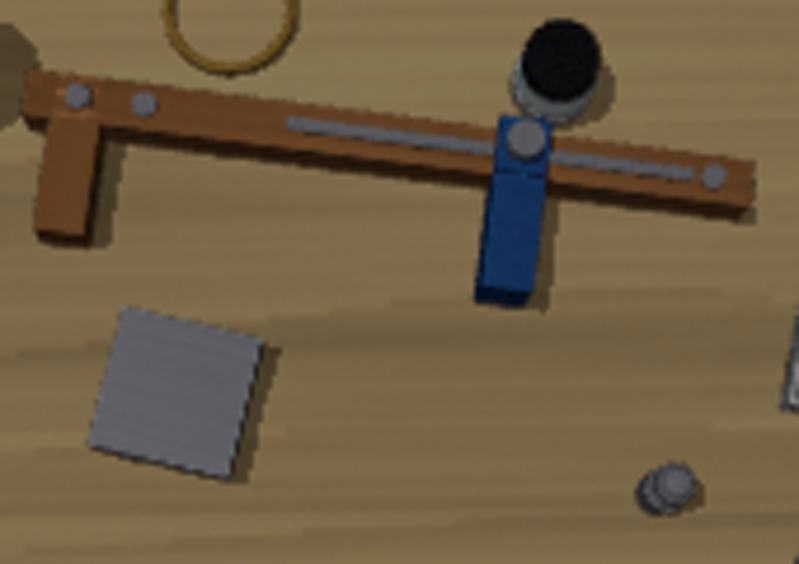

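The crop confirms the grey block, with top corners at crop (125,308), (263,343), (230,478) and (90,443). Next I'll fit the fixture.

Run:
```python
from h import *
c=load('top0'); s=4.7
P=lambda u,v,z: atz(c,205+(u+.5)/s-.5,120+(v+.5)/s-.5,z)[:2]*1000
d=c['d']
# block
b=np.array([P(u,v,.030) for u,v in[(125,308),(263,343),(230,478),(90,443)]])
print('block',b.round(1).tolist(),'c',b.mean(0).round(1),'sides',np.linalg.norm(b-np.roll(b,1,0),axis=1).round(1))
# heights map
H,W=d.shape; U,V=np.meshgrid(np.arange(W),np.arange(H))
T=np.linalg.inv(c['view']); cam=np.stack([(U-c['cx'])/c['fx']*d,-(V-c['cy'])/c['fy']*d,-d],-1)
X=(cam@T[:3,:3].T+T[:3,3])*1000
im=c['im'].astype(int); R,G,B=im[...,0],im[...,1],im[...,2]
roi=(U>205)&(U<375)&(V>125)&(V<240)
hsv=cv2.cvtColor(c['im'],cv2.COLOR_RGB2HSV)
fm=roi&(X[...,2]>29)&(X[...,2]<40)&(hsv[...,0]<18)&(hsv[...,1]>110)
print('fence px',fm.sum(),'z',np.median(X[fm][:,2]))
# fence via back & front edge points by eye (z=34)
bk=[P(u,v,.034) for u,v in[(28,70),(755,160)]]
fr=[P(u,v,.034) for u,v in[(100,124),(752,206)]]
es=[P(u,v,.034) for u,v in[(100,124),(92,237),(38,233)]]
print('back',bk,'front',fr,'es',es)
for n,a in(('b',bk),('f',fr)):
    e=a[0]-a[1]; print(n,np.degrees(np.arctan2(e[1],e[0])),np.linalg.norm(e))
# block & keeper from depth
bm=roi&(X[...,2]>24)&(X[...,2]<36)&(hsv[...,1]<70)&(V>175)&(U<275)
print('block rect',cv2.minAreaRect(X[bm][:,:2].astype(np.float32)),np.median(X[bm][:,2]))
km=roi&(X[...,2]>42)&(X[...,2]<53)&(hsv[...,0]>100)&(hsv[...,0]<125)&(hsv[...,1]>120)
print('keeper rect',cv2.minAreaRect(X[km][:,:2].astype(np.float32)),np.median(X[km][:,2]))
print('fence rect',cv2.minAreaRect(X[fm&(V>0)][:,:2].astype(np.float32)))
# others: punch, jar
for n,u,v,z in(('punch',675,483,.062),('jar',562,60,.055)): print(n,P(u,v,z))
np.save('pics/fm.npy',X[fm])
# fit: fixture frame optimum: template mask IoU at z=34
from scipy.optimize import minimize
view=c['view']
def proj(p):
    q=np.c_[p,np.ones(len(p))]@view.T; return np.c_[c['cx']+c['fx']*q[:,0]/-q[:,2],c['cy']+c['fy']*q[:,1]/q[:,2]]
Pf=X[fm][:,:2]
def sdf(q):
    def box(q,x0,x1,y0,y1):
        dx=np.abs(q[:,0]-(x0+x1)/2)-(x1-x0)/2;dy=np.abs(q[:,1]-(y0+y1)/2)-(y1-y0)/2
        return np.maximum(dx,dy)
    return np.minimum(box(q,0,24,-200,160),box(q,-56,24,120,146))
def cost(p,pr=False):
    x,y,t=p; ex=np.array([np.cos(t),np.sin(t)]);ey=np.array([-np.sin(t),np.cos(t)])
    q=np.c_[(Pf-[x,y])@ex,(Pf-[x,y])@ey]; s=sdf(q)
    return np.mean(np.maximum(s+0,0)**2)
best=None
f0=(fr[0]); e=fr[0]-fr[1]; t=np.arctan2(e[1],e[0])-np.pi/2; ey=e/np.linalg.norm(e)
x0=f0-120*ey
res=minimize(cost,[*x0,t],method='Nelder-Mead',options=dict(xatol=.01,fatol=1e-6,maxiter=3000)); print('init',x0,t,'fit',res.x,res.fun)
```

```text
block [[552.5, 96.9], [534.4, 30.4], [469.1, 46.9], [487.0, 113.7]] c [510.7  72. ] sides [67.6 68.9 67.3 69.1]
fence px 1444 z 33.809631628674175
back [array([671.03902981, 143.76767368]), array([ 621.35150421, -211.74812627])] front [array([643.32773261, 108.58382514]), array([ 598.24379968, -209.17218676])] es [array([643.32773261, 108.58382514]), array([586.92363462, 112.40835638]), array([589.24319411, 138.46302373])]
b 82.043775941741 358.9712164168149
f 81.92464608393865 320.93838054303023
block rect ((511.6678466796875, 73.047119140625), (70.57308197021484, 70.4620590209961), 75.4007339477539) 29.819982922312917
keeper rect ((604.919921875, -93.30354309082031), (25.242158889770508, 101.12060546875), 81.64908599853516) 47.93243081763499
fence rect ((613.1307373046875, -29.49627685546875), (357.9429016113281, 80.40367889404297), 84.203369140625)
punch [ 459.95542313 -160.71243167]
jar [ 666.52875953 -115.80995185]
init [626.47069002 -10.22627593] -0.1409415140990884 fit [ 6.25601216e+02 -1.09002576e+01 -1.42668042e-01] 0.004559572509149048
```

```bash
cat > st.py <<'E'
from h import *
t=-0.142;O=np.array([625.8,-10.6]);ex=np.array([np.cos(t),np.sin(t)]);ey=np.array([-ex[1],ex[0]])
def fx(p): return np.array([(p-O)@ex,(p-O)@ey])
if __name__=='__main__':
    o=r.get_obs();p=o['ee_pos']*1000;R=o['orientation'];f=o['wrist_force']
    print('t',round(o['time'],2),'fix',fx(p[:2]).round(1),'z',p[2].round(1),'yaw err deg',np.degrees(np.arctan2(R[1,1],R[0,1])-t-np.pi/2).round(2),'tilt',R[:2,2].round(3),'Ffix',(f[:2]@ex).round(1),(f[:2]@ey).round(1),f[2].round(1),'gap',round(o['finger_gap'],2))
E
python3 -m handwheel '[{"travel":[0,0,0],"rotation":[0,0,-1]},{"travel":[0,0,0],"rotation":[0,0,-1]},{"travel":[0,0,0],"rotation":[0,0,-0.6]},{"travel":[-0.8,-1,0],"rotation":[0,0,0]},{"travel":[-0.8,-1,0],"rotation":[0,0,0]}]' 0.35; python3 st.py
```

```text
time: 0.52
ee_pos: [0.2497, 0.4141, 0.2461]
orientation: [[-0.99, 0.138, -0.001], [0.138, 0.99, -0.001], [0.001, -0.001, -1.0]]
wrist_force: [1.2, 0.6, -0.7]
finger_gap: 0.645
finger_force: 0.0
t 0.52 fix [-432.4  367.2] z 246.1 yaw err deg 0.23 tilt [-0.001 -0.001] Ffix 1.1 0.7 -0.7 gap 0.65
```

```bash
python3 -m handwheel '[{"travel":[-0.8,-1,0.4],"rotation":[0,0,0]},{"travel":[-0.8,-1,0.4],"rotation":[0,0,0]},{"travel":[-0.8,-1,0.4],"rotation":[0,0,0]},{"travel":[-0.8,-1,0.4],"rotation":[0,0,0]},{"travel":[-0.8,-1,0.4],"rotation":[0,0,0]}]' >/dev/null;python3 st.py
python3 -m handwheel '[{"travel":[-0.8,-1,0.4],"rotation":[0,0,0]},{"travel":[-0.8,-1,0.4],"rotation":[0,0,0]},{"travel":[-0.8,-1,0.4],"rotation":[0,0,0]},{"travel":[0,0,0],"rotation":[0,0,0]},{"travel":[0,0,0],"rotation":[0,0,0]}]'>/dev/null; python3 st.py
```

```text
t 0.93 fix [-311.4  216.1] z 186.2 yaw err deg 0.04 tilt [0. 0.] Ffix 0.9 -0.5 -0.1 gap 0.35
t 1.35 fix [-239.5  126.6] z 150.1 yaw err deg -0.18 tilt [-0.002 -0.   ] Ffix -0.4 0.6 1.3 gap 0.35
```

```bash
python3 -m handwheel '[{"travel":[-0.85,-1,0],"rotation":[0,0,0]},{"travel":[-0.85,-1,0.3],"rotation":[0,0,0]},{"travel":[0,0,1],"rotation":[0,0,0]},{"travel":[0,0,1],"rotation":[0,0,0]},{"travel":[0,0,0],"rotation":[0,0,0]}]' >/dev/null;python3 st.py
python3 - <<'E'
from h import *
grab('top','top1')
im=cv2.imread('pics/top1.png')[110:270,170:390]
cv2.imwrite('pics/crop1.png',cv2.resize(im,None,fx=3.6,fy=3.6,interpolation=cv2.INTER_CUBIC))
E
```

```text
t 1.77 fix [-191.7   68.4] z 78.1 yaw err deg 0.06 tilt [-0.008  0.001] Ffix -1.1 -0.0 -0.6 gap 0.35
```

View pics/crop1.png

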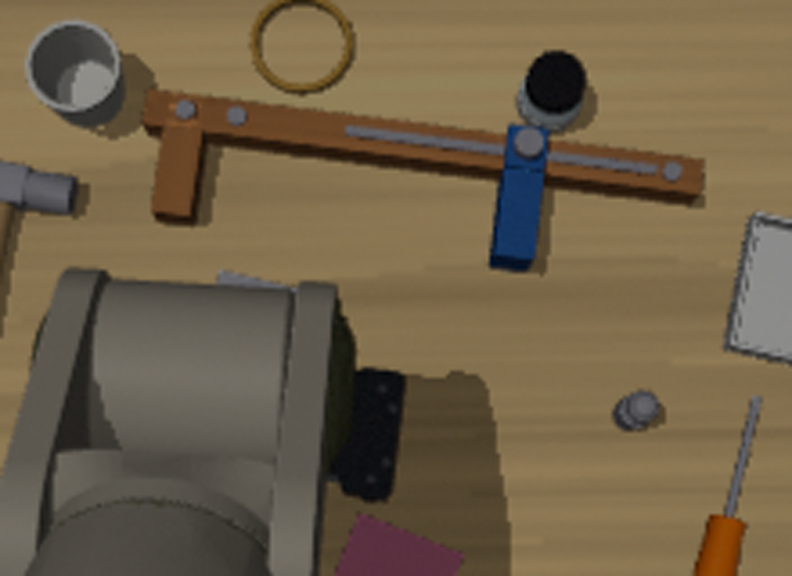

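The arm now covers most of the block: only its far edge shows, at crop (255,280). The fixture, keeper and bystanders haven't moved. I'll lower the fingers behind the block.

```bash
python3 -m handwheel '[{"travel":[0,0,0.6],"rotation":[0,0,0]},{"travel":[0,0,0.6],"rotation":[0,0,0]},{"travel":[0,0,0.5],"rotation":[0,0,0]},{"travel":[0,0,0.2],"rotation":[0,0,0]},{"travel":[0,0,0],"rotation":[0,0,0]}]' >/dev/null;python3 st.py
python3 -m handwheel '[{"travel":[-0.2,0,0],"rotation":[0,0,0]},{"travel":[-0.2,0,0],"rotation":[0,0,0]},{"travel":[-0.2,0,0],"rotation":[0,0,0]},{"travel":[-0.2,0,0],"rotation":[0,0,0]},{"travel":[-0.2,0,0],"rotation":[0,0,0]}]' >/dev/null;python3 st.py
```

```text
t 2.23 fix [-188.9   68.6] z 25.3 yaw err deg 0.11 tilt [-0.  0.] Ffix -0.1 0.5 -0.1 gap 0.35
t 2.65 fix [-158.7   67.9] z 25.0 yaw err deg 0.03 tilt [-0.001  0.   ] Ffix -5.9 -0.1 4.2 gap 0.35
```

```bash
for i in 1; do python3 -m handwheel '[{"travel":[-0.17,0,0],"rotation":[0,0,0]},{"travel":[-0.17,0,0],"rotation":[0,0,0]},{"travel":[-0.17,0,0],"rotation":[0,0,0]},{"travel":[-0.17,0,0],"rotation":[0,0,0]},{"travel":[-0.17,0,0],"rotation":[0,0,0]}]' >/dev/null;python3 st.py; done
python3 -m handwheel '[{"travel":[-0.17,0,0],"rotation":[0,0,0]},{"travel":[-0.17,0,0],"rotation":[0,0,0]},{"travel":[-0.17,0,0],"rotation":[0,0,0]},{"travel":[-0.17,0,0],"rotation":[0,0,0]},{"travel":[-0.17,0,0],"rotation":[0,0,0]}]' >/dev/null;python3 st.py
python3 -m handwheel '[{"travel":[-0.1,0,0],"rotation":[0,0,0]},{"travel":[-0.1,0,0],"rotation":[0,0,0]},{"travel":[-0.1,0,0],"rotation":[0,0,0]},{"travel":[-0.1,0,0],"rotation":[0,0,0]},{"travel":[-0.1,0,0],"rotation":[0,0,0]}]' >/dev/null;python3 st.py
```

```text
t 3.07 fix [-133.3   67.9] z 25.0 yaw err deg 0.03 tilt [-0.002  0.   ] Ffix -6.0 0.4 4.1 gap 0.35
t 3.48 fix [-107.8   67.9] z 24.9 yaw err deg 0.04 tilt [-0.002  0.   ] Ffix -6.1 0.5 4.1 gap 0.35
t 3.9 fix [-93.   67.9] z 24.9 yaw err deg 0.04 tilt [-0.001  0.   ] Ffix -5.5 -0.3 3.4 gap 0.35
```

```bash
python3 -m handwheel '[{"travel":[-0.06,0,0],"rotation":[0,0,0]},{"travel":[-0.06,0,0],"rotation":[0,0,0]},{"travel":[-0.06,0,0],"rotation":[0,0,0]},{"travel":[-0.06,0,0],"rotation":[0,0,0]},{"travel":[-0.06,0,0],"rotation":[0,0,0]}]' >/dev/null;python3 st.py
python3 -m handwheel '[{"travel":[-0.04,0,0],"rotation":[0,0,0]},{"travel":[-0.04,0,0],"rotation":[0,0,0]},{"travel":[-0.04,0,0],"rotation":[0,0,0]},{"travel":[0,0,0],"rotation":[0,0,0]},{"travel":[0,0,0],"rotation":[0,0,0]}]' >/dev/null;python3 st.py
```

```text
t 4.32 fix [-84.   67.9] z 24.9 yaw err deg 0.03 tilt [-0.001  0.   ] Ffix -5.7 0.2 4.6 gap 0.35
t 4.73 fix [-81.   67.9] z 24.8 yaw err deg 0.04 tilt [-0.002  0.   ] Ffix -8.2 -0.6 5.5 gap 0.35
```

```bash
python3 -m handwheel '[{"travel":[-0.03,0,0],"rotation":[0,0,0]},{"travel":[-0.03,0,0],"rotation":[0,0,0]},{"travel":[0,0,0],"rotation":[0,0,0]},{"travel":[0,0,0],"rotation":[0,0,0]},{"travel":[0,0,0],"rotation":[0,0,0]}]' >/dev/null;python3 st.py
```

```text
t 5.15 fix [-80.9  67.9] z 24.7 yaw err deg 0.05 tilt [-0.007  0.001] Ffix -17.1 -1.0 13.5 gap 0.35
```

```bash
python3 -m handwheel '[{"travel":[0.5,0,0],"rotation":[0,0,0]},{"travel":[0.7,0,0],"rotation":[0,0,0]},{"travel":[0,0,-0.8],"rotation":[0,0,0]},{"travel":[0,0,-1],"rotation":[0,0,0]},{"travel":[0,-0.9,-0.8],"rotation":[0,0,0]}]' 0 >/dev/null;python3 st.py
python3 -m handwheel '[{"travel":[0,-1,0],"rotation":[0,0,0]},{"travel":[0,-1,0],"rotation":[0,0,0]},{"travel":[0,-1,0],"rotation":[0,0,0]},{"travel":[0,-1,0],"rotation":[0,0,0]},{"travel":[0,-1,0],"rotation":[0,0,0]}]' >/dev/null;python3 st.py
python3 -m handwheel '[{"travel":[0,-1,0],"rotation":[0,0,0]},{"travel":[-0.9,0,0],"rotation":[0,0,0]},{"travel":[-0.9,0,0],"rotation":[0,0,0]},{"travel":[-0.9,0,0],"rotation":[0,0,0]},{"travel":[0,0,0],"rotation":[0,0,0]}]' >/dev/null;python3 st.py
python3 - <<'E'
from h import *
grab('top','top2')
im=cv2.imread('pics/top2.png')[110:270,170:390]
cv2.imwrite('pics/crop2.png',cv2.resize(im,None,fx=3.6,fy=3.6,interpolation=cv2.INTER_CUBIC))
E
```

```text
t 5.57 fix [-113.8   43.1] z 104.7 yaw err deg 0.22 tilt [0.003 0.   ] Ffix 0.7 -0.1 -0.4 gap 0.01
t 5.98 fix [-113.8 -110.9] z 103.2 yaw err deg 0.02 tilt [ 0.002 -0.001] Ffix 0.7 0.5 0.3 gap 0.0
t 6.4 fix [ -29.6 -139.9] z 103.0 yaw err deg 0.01 tilt [ 0.004 -0.002] Ffix 0.1 -0.2 0.4 gap 0.01
```

View pics/crop2.png

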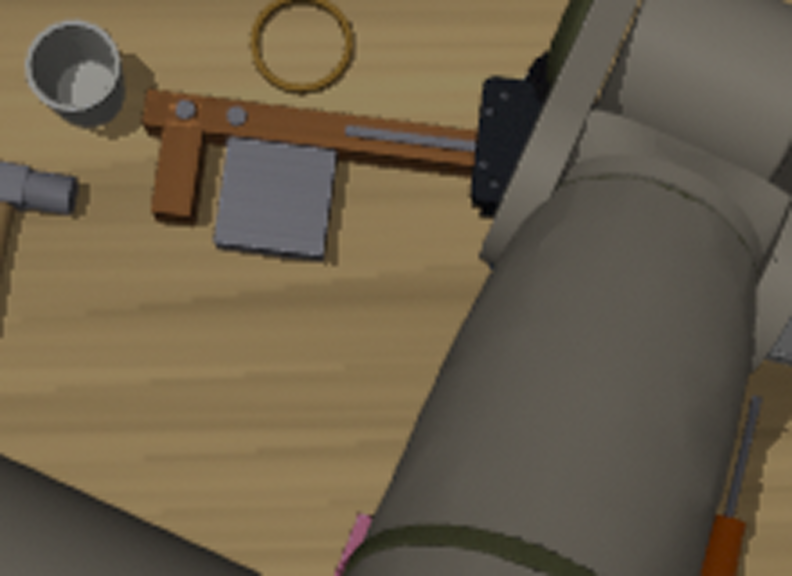

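The block (crop corners about (228,138), (336,152), (322,257), (215,247)) lies flat on the fence, about 17 mm short of the stop. I'll lower the fingers behind the keeper and push it.

```bash
python3 -m handwheel '[{"travel":[0,0,0.8],"rotation":[0,0,0]},{"travel":[0,0,0.8],"rotation":[0,0,0]},{"travel":[0,0,0.6],"rotation":[0,0,0]},{"travel":[0,0,0.25],"rotation":[0,0,0]},{"travel":[0,0,0],"rotation":[0,0,0]}]' >/dev/null;python3 st.py
python3 -m handwheel '[{"travel":[0,0.2,0],"rotation":[0,0,0]},{"travel":[0,0.2,0],"rotation":[0,0,0]},{"travel":[0,0.2,0],"rotation":[0,0,0]},{"travel":[0,0.2,0],"rotation":[0,0,0]},{"travel":[0,0.2,0],"rotation":[0,0,0]}]' >/dev/null;python3 st.py
```

```text
t 6.87 fix [ -34.5 -139. ] z 28.0 yaw err deg 0.02 tilt [-0.002  0.001] Ffix -0.1 -0.5 -0.2 gap 0.01
t 7.28 fix [ -33.1 -108.5] z 30.0 yaw err deg 0.06 tilt [ 0.001 -0.001] Ffix -0.0 -2.2 2.3 gap 0.0
```

```bash
python3 -m handwheel '[{"travel":[0,0.17,0],"rotation":[0,0,0]},{"travel":[0,0.17,0],"rotation":[0,0,0]},{"travel":[0,0.17,0],"rotation":[0,0,0]},{"travel":[0,0.17,0],"rotation":[0,0,0]},{"travel":[0,0.17,0],"rotation":[0,0,0]}]' >/dev/null;python3 st.py
python3 -m handwheel '[{"travel":[0,0.17,0],"rotation":[0,0,0]},{"travel":[0,0.17,0],"rotation":[0,0,0]},{"travel":[0,0.17,0],"rotation":[0,0,0]},{"travel":[0,0.17,0],"rotation":[0,0,0]},{"travel":[0,0.17,0],"rotation":[0,0,0]}]' >/dev/null;python3 st.py
python3 -m handwheel '[{"travel":[0,0.17,0],"rotation":[0,0,0]},{"travel":[0,0.17,0],"rotation":[0,0,0]},{"travel":[0,0.17,0],"rotation":[0,0,0]},{"travel":[0,0.17,0],"rotation":[0,0,0]},{"travel":[0,0.17,0],"rotation":[0,0,0]}]' >/dev/null;python3 st.py
```

```text
t 7.7 fix [-33.3 -83.2] z 29.3 yaw err deg 0.02 tilt [ 0. -0.] Ffix 1.0 -2.2 1.8 gap 0.0
t 8.12 fix [-33.4 -57.7] z 29.2 yaw err deg 0.02 tilt [ 0. -0.] Ffix 1.7 -2.0 1.9 gap 0.01
t 8.53 fix [-33.4 -32.1] z 29.2 yaw err deg 0.03 tilt [ 0. -0.] Ffix 1.9 -2.1 1.1 gap 0.0
```

```bash
python3 -m handwheel '[{"travel":[0,0.12,0],"rotation":[0,0,0]},{"travel":[0,0.12,0],"rotation":[0,0,0]},{"travel":[0,0.12,0],"rotation":[0,0,0]},{"travel":[0,0.12,0],"rotation":[0,0,0]},{"travel":[0,0.12,0],"rotation":[0,0,0]}]' >/dev/null;python3 st.py
python3 -m handwheel '[{"travel":[0,0.08,0],"rotation":[0,0,0]},{"travel":[0,0.08,0],"rotation":[0,0,0]},{"travel":[0,0.08,0],"rotation":[0,0,0]},{"travel":[0,0.08,0],"rotation":[0,0,0]},{"travel":[0,0.08,0],"rotation":[0,0,0]}]' >/dev/null;python3 st.py
```

```text
t 8.95 fix [-33.5 -14.3] z 29.2 yaw err deg 0.02 tilt [-0.  0.] Ffix 1.8 -1.8 1.8 gap 0.0
t 9.37 fix [-33.5  -3.1] z 29.2 yaw err deg 0.03 tilt [-0.    -0.001] Ffix 0.0 -8.0 1.3 gap 0.01
```

Pushing the block now (8 N). I'll go in smaller steps.

```bash
python3 -m handwheel '[{"travel":[0,0.06,0],"rotation":[0,0,0]},{"travel":[0,0.06,0],"rotation":[0,0,0]},{"travel":[0,0.06,0],"rotation":[0,0,0]},{"travel":[0,0.06,0],"rotation":[0,0,0]},{"travel":[0,0.04,0],"rotation":[0,0,0]}]' >/dev/null;python3 st.py
python3 -m handwheel '[{"travel":[0,0.03,0],"rotation":[0,0,0]},{"travel":[0,0.03,0],"rotation":[0,0,0]},{"travel":[0,0.03,0],"rotation":[0,0,0]},{"travel":[0,0.03,0],"rotation":[0,0,0]},{"travel":[0,0,0],"rotation":[0,0,0]}]' >/dev/null;python3 st.py
```

```text
t 9.78 fix [-33.5   5.2] z 29.2 yaw err deg 0.02 tilt [-0.    -0.001] Ffix 0.5 -7.3 0.8 gap 0.0
t 10.2 fix [-33.5   8.8] z 29.2 yaw err deg 0.02 tilt [-0.    -0.001] Ffix 0.7 -5.7 1.5 gap 0.01
```

```bash
python3 -m handwheel '[{"travel":[0,0.03,0],"rotation":[0,0,0]},{"travel":[0,0.03,0],"rotation":[0,0,0]},{"travel":[0,0.03,0],"rotation":[0,0,0]},{"travel":[0,0,0],"rotation":[0,0,0]},{"travel":[0,0,0],"rotation":[0,0,0]}]' >/dev/null;python3 st.py
```

```text
t 10.62 fix [-33.4   9.8] z 29.2 yaw err deg 0.02 tilt [-0.001 -0.003] Ffix -1.6 -16.6 2.2 gap 0.0
```

```bash
python3 -m handwheel '[{"travel":[0,0.03,0],"rotation":[0,0,0]},{"travel":[0,0,0],"rotation":[0,0,0]},{"travel":[0,0,0],"rotation":[0,0,0]},{"travel":[0,0,0],"rotation":[0,0,0]},{"travel":[0,0,0],"rotation":[0,0,0]}]' >/dev/null;python3 st.py
python3 -m handwheel '[{"travel":[0,-0.5,0],"rotation":[0,0,0]},{"travel":[0,-0.8,0],"rotation":[0,0,0]},{"travel":[0.3,0,-1],"rotation":[0,0,0]},{"travel":[0.3,0,-1],"rotation":[0,0,0]},{"travel":[0,0,-1],"rotation":[0,0,0]}]' >/dev/null;python3 st.py
python3 -m handwheel '[{"travel":[1,-0.5,0],"rotation":[0,0,0]},{"travel":[1,-0.5,0],"rotation":[0,0,0]},{"travel":[1,-0.5,0],"rotation":[0,0,0]},{"travel":[1,-0.5,0],"rotation":[0,0,0]},{"travel":[1,-0.5,0],"rotation":[0,0,0]}]' >/dev/null;python3 st.py
python3 - <<'E'
from h import *
grab('top','top3')
im=cv2.imread('pics/top3.png')[120:210,195:320]
cv2.imwrite('pics/crop3.png',cv2.resize(im,None,fx=6.4,fy=6.4,interpolation=cv2.INTER_CUBIC))
E
```

```text
t 11.03 fix [-33.4   9.8] z 29.2 yaw err deg 0.01 tilt [-0.002 -0.004] Ffix -0.8 -21.0 2.6 gap 0.01
t 11.45 fix [-53.3 -25.8] z 119.6 yaw err deg -0.01 tilt [-0.003  0.001] Ffix 0.2 -0.6 -0.1 gap 0.0
t 11.87 fix [-203.3 -101. ] z 119.0 yaw err deg 0.05 tilt [-0.001  0.001] Ffix 0.8 -1.1 0.8 gap 0.01
```

View pics/crop3.png

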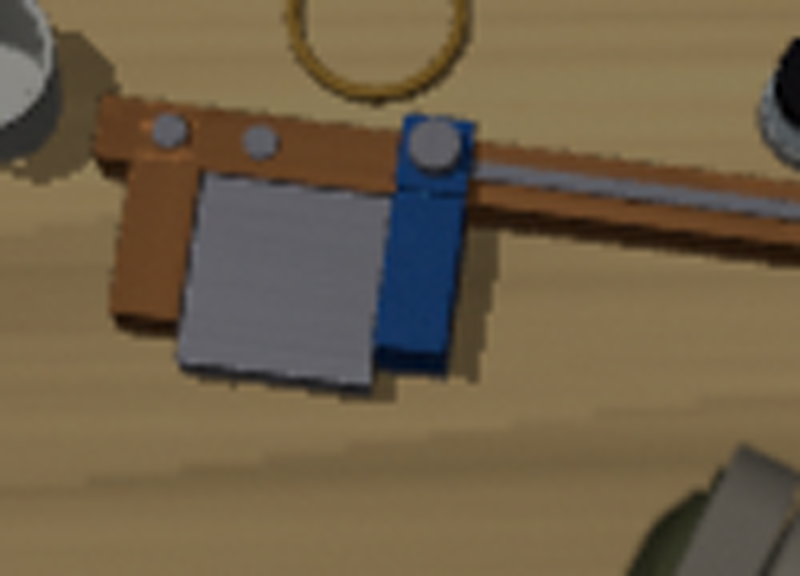

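The block (crop corners about (205,175), (392,197), (372,387), (180,365)) sits in the corner with the keeper against it and no visible gaps. I'll check it numerically.

Run:
```python
from st import *
s=6.4;c=load('top3')
P=lambda u,v,z: fx(atz(c,195+(u+.5)/s-.5,120+(v+.5)/s-.5,z)[:2]*1000).round(1)
print('block',[P(*q,.030) for q in[(205,175),(392,197),(372,387-12),(180,365)]])
print('fence edge',[P(*q,.034) for q in[(202,170),(395,193)]],'stop',P(180,318,.034),'keeper face',P(392,197,.048),P(374,347,.048),'keeper back',P(466,193,.048),P(445,355,.048))
d=c['d'];H,W=d.shape;U,V=np.meshgrid(np.arange(W),np.arange(H));T=np.linalg.inv(c['view'])
X=(np.stack([(U-c['cx'])/c['fx']*d,-(V-c['cy'])/c['fy']*d,-d],-1)@T[:3,:3].T+T[:3,3])*1000
hsv=cv2.cvtColor(c['im'],cv2.COLOR_RGB2HSV)
m=(U>218)&(U<262)&(V>140)&(V<183)&(X[...,2]>26)&(X[...,2]<36)&(hsv[...,1]<70)
a=cv2.minAreaRect(X[m][:,:2].astype(np.float32));print('block rect',fx(np.array(a[0])),a[1],a[2]-np.degrees(t)-90, X[m][:,2].std())
k=(U>245)&(U<275)&(V>130)&(V<185)&(X[...,2]>42)&(X[...,2]<53)&(hsv[...,0]>100)&(hsv[...,0]<125)&(hsv[...,1]>120)
a=cv2.minAreaRect(X[k][:,:2].astype(np.float32));print('keeper',fx(np.array(a[0])),a[1],a[2])
```

```text
block [array([ -0.4, 119.1]), array([ 0.2, 51.3]), array([-65.5,  49.8]), array([-70.6, 117.9])]
fence edge [array([  0.2, 119.8]), array([ 0.7, 50.2])] stop [-54.6 119.8] keeper face [-4.6 50.1] [-59.2  49.2] keeper back [ 0.2 24.4] [-58.8  24.2]
block rect [-25.77381439  91.41809793] (82.03619384765625, 89.05671691894531) 0.8250723461311225 1.7809595156745608
keeper [-16.67394544  37.00239376] (25.713802337646484, 84.46123504638672) 81.70964813232422
```

The block spans fixture x -70.6 to 0 and y 50 to 119, and the keeper face is at y 50. Everything is seated and the hand is clear.

```bash
python3 -c "
from rig import r
print(r.sign_off())"
```

```text
the job is handed in; nothing more can be done
None
```

I pushed the block flat against the fence and end stop, closed the keeper onto it, and handed the job in at about 12 s with the hand clear; the last camera check showed no visible gaps, but no verdict came back.

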